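# Put away the painting kit after a session

### The job

Tidy the painter's table: lay the palette knife and the scraper flat on the bottom of the shallow wooden knife tray, side by side and not on top of each other, and stand the round glass jar and the flat round tin upright on the bottom of the blue bin. Turn the flat-backed bottle so that its flat side faces the flat wall of the wooden holder's bay, and lower it upright all the way to the bottom of the bay. Leave the drink can and the mug where they are.

Things in the scene. Friction and masses are not known exactly. Their poses are not given: they have to be found in the camera images.
- palette_knife: Painter's knife lying flat, about 60 g: wooden handle 80 long, 16 wide, 12 high, brass tang, leaf-shaped pointed steel blade 65 long, up to 26 wide, 2.5 thick. Origin on the underside below the handle, at the centre of mass (grip here); x runs along the handle: handle end at x = +58 mm, handle begins at -22, blade point at -102; z up.
- scraper: Palette scraper lying flat, about 60 g: the same wooden handle (80 x 16 x 12) and tang, with a broad square-ended steel blade 45 wide, 45 long, 2.5 thick. Origin on the underside below the handle, near the centre of mass (grip here); x runs along the handle: handle end at x = +58 mm, handle begins at -22, blade edge at -82; z up.
- jar: Round glass paint jar with brown paint and a brass screw lid, 48 high, glass 48 and lid 50 across, about 120 g, standing. Origin at the centre of its underside, z up.
- tin: Low flat round dark metal tin, 60 across and 26 high, about 100 g, standing on its base. Origin at the centre of its underside, z up.
- medium_bottle: Dark amber D-section bottle, standing, about 180 g. Body 60 high, radius 30, one side cut flat 15 mm from the axis (45 from flat to back, 60 across). Round black cap on the axis, 28 across, from 65 to 87 mm height: grip it, any way round. Origin on the axis at the underside; the flat faces the body's -x; z up.
- knife_tray: Shallow light wooden tray, fixed, 152 (x) by 242 (y), walls 6 thick and 22 high; inside 140 by 230; inner floor 6 mm above the table. Origin at the centre of its underside; its long side is along y.
- jar_bin: Blue plastic open bin, fixed, 140 (x) by 180 (y), walls 5 thick and 45 high; inside 130 by 170; inner floor 5 mm above the table. Origin at the centre of its underside; its longer side is along y.
- bottle_holder: Fixed brown wooden block (light bay floor), 83 (x) by 98 (y), 33 high, with an open D-shaped bay 28 deep (floor 5 mm above the table). Flat wall on the bay's -x side, 20 mm from the origin; the other sides are half an octagon 35 mm from it: 5 mm play round the bottle. Origin at table level below the bay's centre, where the bottle's axis belongs, with the bottle's x axis along the holder's x.
- drink_can: Green drink can standing at one side, 56 across, 145 high. Not to be disturbed. Origin at the centre of its underside.
- mug: Blue ceramic mug standing at the other side, 80 across, 90 high, handle on its +y side. Not to be disturbed. Origin at the centre of its underside.
Mind the look-alikes: they are no part of the job. Of the things that look like the jar, the smallest one is meant.

How it is judged:
At the end, for the whole second after the job is handed in: Knife and scraper flat on the tray floor (within 3 mm, tilt < 0.10); jar and tin upright on the bin floor (within 4 mm, tilt < 0.12); bottle upright on the bay floor (within 4 mm), axis within 9 mm of the bay centre, flat to the flat wall within 0.45 rad; all at rest (x of palette_knife in the frame of knife_tray between -0.065 and 0.065 m and y of palette_knife in the frame of knife_tray between -0.07 and 0.07 m and z of palette_knife in the frame of knife_tray between 0.002 and 0.009 m and angle between each of palette_knife, scraper, medium_bottle's own z axis and vertical below 0.1 rad and linear speed of each of palette_knife, scraper, jar, tin, medium_bottle below 0.02 m/s and angular speed of each of palette_knife, scraper, jar, tin, medium_bottle below 0.2 rad/s and x of scraper in the frame of knife_tray between -0.065 and 0.065 m and y of scraper in the frame of knife_tray between -0.07 and 0.07 m and z of scraper in the frame of knife_tray between 0.002 and 0.009 m and x of jar in the frame of jar_bin between -0.05 and 0.05 m and y of jar in the frame of jar_bin between -0.07 and 0.07 m and z of jar in the frame of jar_bin between 0.002 and 0.009 m and angle between each of jar, tin's own z axis and vertical below 0.12 rad and x of tin in the frame of jar_bin between -0.05 and 0.05 m and y of tin in the frame of jar_bin between -0.07 and 0.07 m and z of tin in the frame of jar_bin between 0.002 and 0.009 m and horizontal distance between medium_bottle and bottle_holder below 0.009 m and angle between the x axis of medium_bottle and the x axis of bottle_holder, either way round below 0.45 rad and z of medium_bottle in the frame of bottle_holder between 0.002 and 0.009 m); the robot touches nothing.
It fails at once if the drink can was moved more than 30 mm or tipped (distance of drink_can from where it was at the start of the episode above 0.03 m or angle between drink_can's own z axis and vertical above 0.3 rad).
It fails at once if the mug was moved more than 30 mm or tipped (distance of mug from where it was at the start of the episode above 0.03 m or angle between mug's own z axis and vertical above 0.3 rad).
It also fails if it takes over 144 s, if anything falls off the work surface, if the arm or the gripper's body presses on something with over 40 N, if the wrist force passes 120 N, or if a joint passes its speed limit or range.

### The arm

A 7-joint arm with a two-finger parallel gripper is mounted at the origin on the work surface. World frame = base frame: x ahead of the robot, y to its left, z up, the work surface at z = 0. Lengths are in m, angles in rad, forces in N, time in s.
With the tool pointing down it reaches from about 0.35 to 0.9 m from the base axis. Payload 19.9 kg.
Tool frame: the origin (TCP) lies at the very end of the fingers, on their centre line; the grasp point (between the pads) lies 19 mm behind it; z points along the fingers, y is the line along which they close (so a half turn about z gives the same grasp; the last joint's range is limited). The gripper opens to 94 mm and grips with 3 to 60 N. Pads are 16 mm wide; open, the fingers measure 119 mm over their backs; the gripper's body (75 mm by 177 mm) begins 78 mm behind the grasp point.
Start: joints at [-1.345, 0.417, -0.01, 1.614, 0.005, 1.111, -0.053], TCP at [0.165, 0.603, 0.205] pointing down, gripper open.
Joint ranges: [-2.81, 2.81], [-0.39, 2.02], [-1.27, 1.25], [0.06, 2.57], [-1.19, 4.33], [0.19, 2], [-2.82, 2.82]. Speed limits (rad/s): [1.89, 1.89, 2.39, 2.39, 3.01, 3.01, 3.01].

### API

Orientations are given as a unit quaternion [w, x, y, z].
In Python, from workcell import ctrl, imaging gives the robot as it stands. The module is installed in compiled form; this text tells all that it offers.
- The arm moves only by the tool jog_arm, never from a script. Its argument "series" is text: rows parted by semicolons, each of 5 numbers parted by spaces: the finger opening in mm, from 0 to 94, then the shift along the tool's x, y, z in fractions of the full range, 1 being 800 mm, then the turn about the tool's z in parts of the range, where 1.0 means 2 pi rad. A call has 1 to 12 rows; each row is the pose to reach, as a shift and turn from the pose commanded when the call began, along the tool's axes at that moment; what a row does not reach only later rows make up. A row lasts 1/8 s, in which the tool goes at most 62.5 mm and 10.7 degrees, less where a joint would pass 70% of its speed; a pose out of reach is approached as far as the arm can. A call with a gripper value outside its range is refused whole. The fingers move at their own pace and stop on an object; "squeeze" is the grip in N (left out, the last holds). Time passes only in rows, so rows that repeat a pose let the fingers close. It gives the time, the measured TCP pose, the force, the opening and the grip force at its end, in the units of the state.
- ctrl.sense(): the state, without advancing time (a new reading comes with each control period).
- imaging.snapshot(name): name is "scene" or "top" or "wrist"; returns the picture (480x640x3 uint8, red, green, blue); there is no depth.
- imaging.camera_params(name): a dict with "intrinsics" (3x3 intrinsics, pixels), "dist" ([k1, k2, p1, p2, k3] as OpenCV has them; the pictures are not rectified), "R" (3x3) and "t" (3): a world point X has camera coordinates R X + t. Camera axes: x right, y down, z forward; pixel columns grow to the right and rows downward; lengths in m; the calibration is good to about 2 mm. A picture is of the moment at which its call begins: read the wrist's pose just before it. camera_params takes no time and is no camera call; for the wrist camera it gives the pose at the moment of the call.
- ctrl.sign_off(): hands the job in; it is judged then, once.
The state is a dict: "time_s": time; "joints": joint angles; "qd": joint speeds; "tau": joint torques, N m; "eef_pos": TCP position; "tcp_rot": TCP orientation; "wrist_force": force on the tool from outside, world axes, zero at the start; "ft_torque": the same for the moment, N m; "opening": finger opening in m; "grip_force": force on a finger pad.
Only numpy, scipy, OpenCV 4.12 (cv2) and the standard library are available. Lean on these libraries where they do the work, as an engineer would, in place of code of your own. Each camera call takes 0.05 s, during which the arm holds its last target. There are 200 camera calls.

## Working session

There is one attempt and no reset: what is moved stays moved. The work goes in short steps, Python scripts to look and compute and a tool call to move; the robot and the scene stay as the last step left them, time stands still between calls to the robot, and variables do not carry over. Pictures are saved under pics/ and viewed, at most 14 in all, crops included, and the job is handed in when it is done.

Besides the shell and the picture viewer there is one more tool, called after "Request:" in YAML: its name, and indented under it one key for each argument. jog_arm: Moves the arm, as the interface text tells. Its arguments: {"type":"object","properties":{"series":{"type":"string"},"squeeze":{"type":"number"}},"required":["series"]}

```bash
mkdir -p pics; ls; python3 - <<'E'
from workcell import ctrl, imaging
import cv2
s=ctrl.sense();print({k:s[k] for k in('time_s','eef_pos','tcp_rot','opening')})
for n in("scene","top"):
    cv2.imwrite(f"pics/{n}0.png",imaging.snapshot(n)[:,:,::-1]);p=imaging.camera_params(n);print(n,p)
E
```

```text
pics
{'time_s': 0.0, 'eef_pos': array([0.16466283, 0.60254366, 0.20484835]), 'tcp_rot': array([-5.16206382e-05,  1.32981281e-01,  9.91118377e-01, -5.82867384e-04]), 'opening': 0.09427010401457668}
scene {'intrinsics': array([[478.43864562,   0.        , 319.15313278],
       [  0.        , 478.43864562, 235.42449265],
       [  0.        ,   0.        ,   1.        ]]), 'dist': array([-0.07347984,  0.        ,  0.        ,  0.        ,  0.        ]), 'R': array([[-0.7920529 ,  0.61041705, -0.00657436],
       [ 0.38840842,  0.4956164 , -0.77685473],
       [-0.47094702, -0.61786358, -0.62964553]]), 't': array([ 0.37769136, -0.15857497,  1.38467516])}
top {'intrinsics': array([[543.46867103,   0.        , 323.35924943],
       [  0.        , 543.46867103, 232.94319126],
       [  0.        ,   0.        ,   1.        ]]), 'dist': array([0.03249841, 0.        , 0.        , 0.        , 0.        ]), 'R': array([[ 0.01457679, -0.99983187,  0.011124  ],
       [-0.9842046 , -0.01631025, -0.17628185],
       [ 0.17643364, -0.00837866, -0.98427688]]), 't': array([-0.00961882,  0.46238801,  1.43504043])}
```

View pics/top0.png

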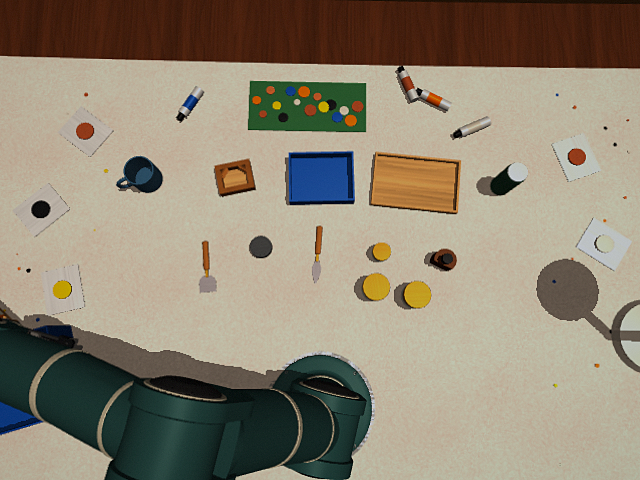

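View pics/scene0.png

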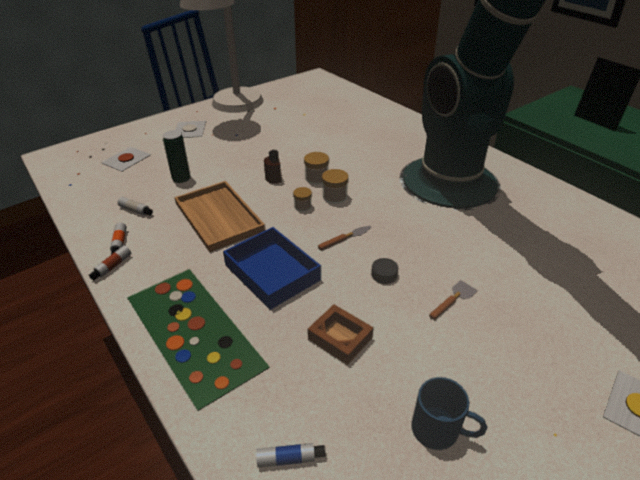

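The views show the tray at about (416,182), the bin (321,178), the holder (235,177), the scraper (207,267), the tin (260,246), the palette knife (318,253), the small jar (382,252) and the bottle (444,259) in the top picture. The two bigger jars are at (376,287) and (417,295). I'll enlarge these.

```bash
python3 - <<'E'
import cv2,numpy as np
im=cv2.imread("pics/top0.png")
for n,x0,x1 in(("a",190,350),("b",340,500)):
    c=cv2.resize(im[180-40:180+120+10,x0:x1] ,None,fx=4.0 if 0 else 3.5,fy=3.5,interpolation=cv2.INTER_CUBIC)
    c=np.clip(c*1.5,0,255).astype(np.uint8)
    for k in range(x0,x1,20):cv2.putText(c,str(k),(int((k-x0)*3.5),10),0,.35,(0,0,255));cv2.line(c,(int((k-x0+.5)*3.5),12),(int((k-x0+.5)*3.5),18),(0,0,255))
    for k in range(140,310,20):cv2.putText(c,str(k),(0,int((k-140)*3.5)+5),0,.35,(0,0,255))
    cv2.imwrite(f"pics/crop_{n}.png",c);print(c.shape)
E
```

```text
(595, 560, 3)
(595, 560, 3)
```

View pics/crop_a.png

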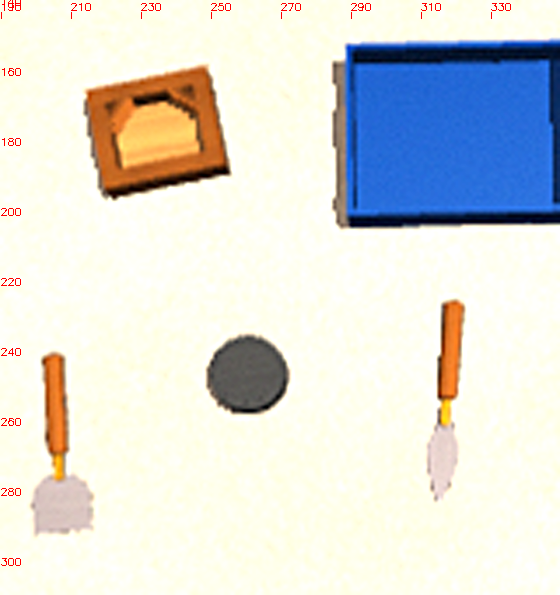

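View pics/crop_b.png

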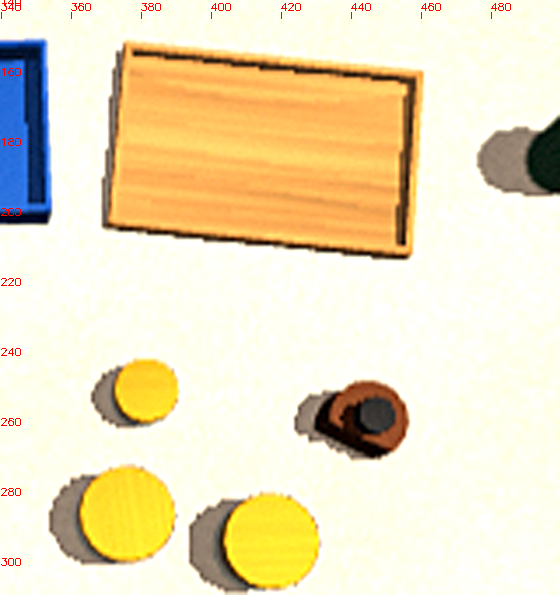

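The crops give the bay's flat side at the image bottom (towards the robot), and the bottle's flat facing lower left. Next I convert these to world positions.

```bash
cat > h.py <<'E'
import numpy as np,cv2
from workcell import ctrl,imaging
from scipy.spatial.transform import Rotation as Ro
def p2w(P,uv,z):
    uv=np.array(uv,float).reshape(-1,1,2)
    n=cv2.undistortPoints(uv,P["intrinsics"],np.array(P["dist"]))[:,0]
    R,t=np.array(P["R"]),np.array(P["t"]);C=-R.T@t
    d=np.c_[n,np.ones(len(n))]@R
    return C+d*((z-C[2])/d[:,2])[:,None]
def w2p(P,X):
    return cv2.projectPoints(np.array(X,float).reshape(-1,3),cv2.Rodrigues(np.array(P["R"]))[0],np.array(P["t"]),P["intrinsics"],np.array(P["dist"]))[0][:,0]
def shot(n,f):
    P=imaging.camera_params(n);im=imaging.snapshot(n)[:,:,::-1];cv2.imwrite(f"pics/{f}.png",im);return P,im
def go(*targets):
    "targets: (x,y,z,jawdeg) ; prints shift in tool axes mm, turn rad. jaw deg = world dir of tool y (mod 180)"
    s=ctrl.sense();w,x,y,z=s["tcp_rot"];R=Ro.from_quat([x,y,z,w]).as_matrix()
    j=np.degrees(np.arctan2(R[1,1],R[0,1]))
    print("t %.2f tcp %s jaw %.1f J7 %.2f z-tilt %.4f"%(s["time_s"],np.round(s["eef_pos"],4),j,s["joints"][6],R[2,2]))
    for T in targets:
        d=R.T@(np.array(T[:3])-s["eef_pos"])*1000
        a=(T[3]-j+90)%180-90
        print(T,"->",np.round(d,1),"turn %.3f"%(-np.radians(a)))
E
python3 - <<'E'
from h import *
P=imaging.camera_params("top")
def q(off,pts,z,n):
    w=p2w(P,np.array(pts)/3.5+[off,140]-.5+0.0,z);print(n,np.round(w[:,:2],4).tolist());return w
q(190,[(205,66),(86,91)],.033,"holder top far edge")
q(190,[(229,173),(107,196)],.0,"holder bottom near edge")
q(190,[(198,151),(121,168)],.005,"bay floor near edge")
q(190,[(54,354),(60,455),(59,478)],.012,"scraper handle end, start")
q(190,[(35,534),(93,528)],.002,"scraper blade edge")
q(190,[(248,373)],.026,"tin")
q(190,[(453,301),(447,400)],.012,"knife handle ends")
q(190,[(437,499)],.002,"knife tip")
q(190,[(347,45)],.045,"bin TL")
q(340,[(47,42),(49,215)],.045,"bin TR,BR")
q(190,[(348,218)],.045,"bin BL")
q(340,[(126,44),(422,72),(409,256),(105,226)],.022,"tray TL TR BR BL")
q(340,[(147,390)],.048,"jar");q(340,[(127,514),(272,540)],.07,"bigjars")
q(340,[(377,415)],.087,"cap");q(340,[(330,405),(382,448)],.06,"bottle flat edge");q(340,[(535,160)],0,"can edge")
go()
E
```

```text
holder top far edge [[0.672, 0.2108], [0.6495, 0.3043]]
holder bottom near edge [[0.5931, 0.1926], [0.5722, 0.2898]]
bay floor near edge [[0.6096, 0.2176], [0.5943, 0.2788]]
scraper handle end, start [[0.4408, 0.323], [0.3612, 0.3141], [0.3432, 0.3139]]
scraper blade edge [[0.3003, 0.3322], [0.3056, 0.2875]]
tin [[0.426, 0.1688]]
knife handle ends [[0.4885, 0.0099], [0.4092, 0.0134]]
knife tip [[0.3322, 0.0199]]
bin TL [[0.6876, 0.0974]]
bin TR,BR [[0.6934, -0.0813], [0.5522, -0.0836]]
bin BL [[0.5468, 0.093]]
tray TL TR BR BL [[0.7006, -0.1466], [0.6811, -0.3851], [0.5292, -0.3705], [0.5496, -0.1297]]
jar [[0.4147, -0.1594]]
bigjars [[0.3176, -0.1415], [0.3, -0.2496]]
cap [[0.393, -0.3264]]
bottle flat edge [[0.4037, -0.2973], [0.3715, -0.3359]]
can edge [[0.6154, -0.4804]]
t 0.10 tcp [0.1647 0.6026 0.2049] jaw 74.7 J7 -0.05 z-tilt -1.0000
```

```bash
sed -i 's/^        a=.*/        a=(T[3]-j+90)%180-90 if len(T)<5 else (T[3]-j+180)%360-180/' h.py; python3 - <<'E'
from h import *
go((.3832,.317,.15,95.8),(.3832,.317,.003,95.8))
E
```

```text
t 0.10 tcp [0.1647 0.6026 0.2049] jaw 74.7 J7 -0.05 z-tilt -1.0000
(0.3832, 0.317, 0.15, 95.8) -> [-286.  -217.8   55.2] turn -0.368
(0.3832, 0.317, 0.003, 95.8) -> [-286.  -217.7  202.2] turn -0.368
```

Careful with the scale: shifts go in shares of 800 mm and turns go in shares of 2 pi rad. That gives: -286 mm is -0.3575, -218 mm is -0.2725, -0.368 rad is -0.0586.

Request:
jog_arm:
  series: "60 -0.3575 -0.2725 0.0688 -0.0586;60 -0.3575 -0.2725 0.0688 -0.0586;60 -0.3575 -0.2725 0.0688 -0.0586;60 -0.3575 -0.2725 0.0688 -0.0586;60 -0.3575 -0.2725 0.0688 -0.0586;60 -0.3575 -0.2725 0.0688 -0.0586;60 -0.3575 -0.2725 0.0688 -0.0586;60 -0.3575 -0.2725 0.0688 -0.0586;60 -0.3575 -0.2725 0.0688 -0.0586"
  squeeze: 20

```text
time_s: 1.23
eef_pos: [0.3825, 0.3182, 0.1505]
tcp_rot: [-0.0, -0.052, 0.999, 0.0]
wrist_force: [0.6, 0.1, -0.8]
opening: 0.0603
grip_force: 0.0
```

```bash
python3 - <<'E'
from h import *
go((.3832,.317,.003,95.8))
P,im=shot("wrist","w1")
print(w2p(P,[(.3832,.317,.012),(.4408,.323,.012),(.303,.3099,.002)]))
E
```

```text
t 1.23 tcp [0.3825 0.3182 0.1505] jaw 95.9 J7 0.94 z-tilt -1.0000
(0.3832, 0.317, 0.003, 95.8) -> [ -0.6  -1.3 147.5] turn 0.002
[[311.16318581 229.39759405]
 [311.23335925 299.11625904]
 [312.78087577 122.6228971 ]]
```

View pics/w1.png

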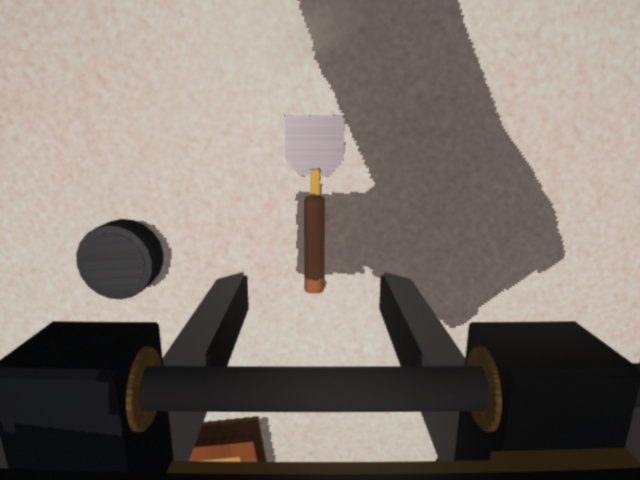

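The scraper's handle end is at (314,292) and its blade edge at (315,115). That is about 7 px nearer the blade side than predicted, roughly 5 mm in -x, and close enough for a handle grip.

```bash
python3 - <<'E'
from h import *
P=imaging.camera_params("wrist")
print(p2w(P,[(314,292),(314,196)],.012),p2w(P,[(315,115)],.002),p2w(P,[(113,260)],.026))
go((.380,.318,.003,95.8),(.380,.318,.12,95.8))
E
```

```text
[[0.43450962 0.3245117  0.012     ]
 [0.35708221 0.31639509 0.012     ]] [[0.29733684 0.31090938 0.002     ]] [[0.41956989 0.1685899  0.026     ]]
t 1.27 tcp [0.3825 0.3181 0.1505] jaw 95.9 J7 0.94 z-tilt -1.0000
(0.38, 0.318, 0.003, 95.8) -> [2.500e+00 1.000e-01 1.475e+02] turn 0.002
(0.38, 0.318, 0.12, 95.8) -> [ 2.5  0.1 30.5] turn 0.002
```

Scaled: 147 mm is 0.1838, 2.5 mm is 0.0031.

Request:
jog_arm:
  series: "50 0.0031 0 0.075 0;50 0.0031 0 0.15 0;50 0.0031 0 0.1838 0;50 0.0031 0 0.1838 0;0 0.0031 0 0.1838 0;0 0.0031 0 0.1838 0;0 0.0031 0 0.1838 0;0 0.0031 0 0.1838 0;0 0.0031 0 0.1838 0;0 0.0031 0 0.1838 0"
  squeeze: 25

```text
time_s: 2.52
eef_pos: [0.3807, 0.3171, 0.0036]
tcp_rot: [0.0, -0.051, 0.999, 0.0]
wrist_force: [-1.1, -0.0, 5.9]
opening: 0.0158
grip_force: 25.0
```

```bash
python3 - <<'E'
from h import *
a=np.radians(-4.7);c=np.array([.6151,-.258]);ex=np.array([np.cos(a),np.sin(a)]);ey=np.array([-ex[1],ex[0]])
p=c+.034*ex-.012*ey
go((*p,.11,-4.7,1),(*p,.009,-4.7,1))
E
```

```text
t 2.52 tcp [0.3807 0.3171 0.0036] jaw 95.8 J7 0.96 z-tilt -1.0000
(np.float64(0.6480024090482528), np.float64(-0.2727455579352378), 0.11, -4.7, 1) -> [-206.3 -613.8 -106.5] turn 1.754
(np.float64(0.6480024090482528), np.float64(-0.2727455579352378), 0.009, -4.7, 1) -> [-206.3 -613.8   -5.5] turn 1.754
```

Scaled: -614 mm is -0.7675, -206 mm is -0.2575, 1.754 rad is 0.2792.

Request:
jog_arm:
  series: "0 0 0 -0.075 0;0 -0.025 -0.075 -0.1325 0.0239;0 -0.2575 -0.7675 -0.1325 0.2792;0 -0.2575 -0.7675 -0.1325 0.2792;0 -0.2575 -0.7675 -0.1325 0.2792;0 -0.2575 -0.7675 -0.1325 0.2792;0 -0.2575 -0.7675 -0.1325 0.2792;0 -0.2575 -0.7675 -0.1325 0.2792;0 -0.2575 -0.7675 -0.1325 0.2792;0 -0.2575 -0.7675 -0.1325 0.2792;0 -0.2575 -0.7675 -0.1325 0.2792;0 -0.2575 -0.7675 -0.1325 0.2792"

```text
time_s: 4.03
eef_pos: [0.6476, -0.2764, 0.1089]
tcp_rot: [0.0, 0.737, 0.676, -0.001]
wrist_force: [0.3, 0.1, -1.1]
opening: 0.0157
grip_force: 25.0
```

Request:
jog_arm:
  series: "0 0 0 0 0;0 0 0 0 0;0 0 0 0 0"

```text
time_s: 4.4
eef_pos: [0.6478, -0.2717, 0.1095]
tcp_rot: [-0.0, 0.735, 0.678, 0.0]
wrist_force: [-0.3, 0.9, -0.3]
opening: 0.0156
grip_force: 25.0
```

```bash
python3 - <<'E'
from h import *
go((.648,-.2727,.110,-4.7),(.648,-.2727,.009,-4.7))
P,im=shot("wrist","w2");print(w2p(P,[(.7006,-.1466,.022),(.6811,-.3851,.022),(.5292,-.3705,.022),(.5496,-.1297,.022)]))
E
```

```text
t 4.40 tcp [ 0.6478 -0.2717  0.1095] jaw -4.6 J7 0.57 z-tilt -1.0000
(0.648, -0.2727, 0.11, -4.7) -> [-0.9  0.3 -0.5] turn 0.001
(0.648, -0.2727, 0.009, -4.7) -> [ -1.    0.3 100.5] turn 0.001
[[388.63212524  31.86382549]
 [374.02050016 390.33020445]
 [164.14193501 386.5580171 ]
 [132.23557638  24.66856784]]
```

View pics/w2.png

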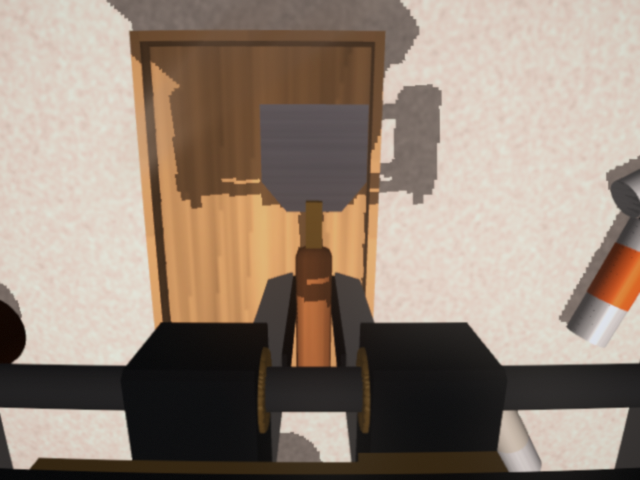

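The tray's far corners are at (131,31) and (384,31), within 3 mm of the prediction. The scraper is held level with its blade inside the walls, so I lower it.

Scaled: 99.5 mm is 0.1244, 90 mm is 0.1125.

Request:
jog_arm:
  series: "0 0 -0.0019 0.075 0;0 0 -0.0019 0.1125 0;0 0 -0.0019 0.1244 0;0 0 -0.0019 0.1244 0;0 0 -0.0019 0.1244 0;38 0 -0.0019 0.1244 0;38 0 -0.0019 0.1244 0;38 0 -0.0019 0.1244 0;38 0 -0.0019 0.0625 0;38 0 -0.0019 -0.0125 0;38 0 -0.0019 -0.0125 0"

```text
time_s: 5.82
eef_pos: [0.6482, -0.2743, 0.1245]
tcp_rot: [0.003, 0.736, 0.677, 0.002]
wrist_force: [-0.4, -1.0, -0.8]
opening: 0.0381
grip_force: 0.0
```

```bash
python3 - <<'E'
from h import *
go((.428,.0137,.12,-3.2+90),(.428,.0137,.0035,86.8))
E
```

```text
t 5.83 tcp [ 0.6482 -0.2743  0.1245] jaw -4.7 J7 0.57 z-tilt -1.0000
(0.428, 0.0137, 0.12, 86.8) -> [ 269.  -243.1    2.3] turn 1.545
(0.428, 0.0137, 0.0035, 86.8) -> [ 269.2 -243.9  118.8] turn 1.545
```

Scaled: 269 mm is 0.3363, -243 mm is -0.3038, 1.545 rad is 0.2459.

Request:
jog_arm:
  series: "50 0.3363 -0.3038 0.0025 0.2459;50 0.3363 -0.3038 0.0025 0.2459;50 0.3363 -0.3038 0.0025 0.2459;50 0.3363 -0.3038 0.0025 0.2459;50 0.3363 -0.3038 0.0025 0.2459;50 0.3363 -0.3038 0.0025 0.2459;50 0.3363 -0.3038 0.0025 0.2459;50 0.3363 -0.3038 0.0025 0.2459;50 0.3363 -0.3038 0.0025 0.2459;50 0.3363 -0.3038 0.0025 0.2459;50 0.3363 -0.3038 0.0025 0.2459"

```text
time_s: 7.2
eef_pos: [0.426, 0.0149, 0.1174]
tcp_rot: [0.0, 1.0, -0.027, -0.0]
wrist_force: [-0.5, 0.8, -0.3]
opening: 0.0501
grip_force: 0.0
```

```bash
python3 - <<'E'
from h import *
go((.428,.0137,.12,86.8),(.428,.0137,.0035,86.8))
P,im=shot("wrist","w3");print(w2p(P,[(.4885,.0099,.012),(.4092,.0134,.012),(.3322,.0199,.002),(.426,.1688,.026),(.4147,-.1594,.048)]))
E
```

```text
t 7.20 tcp [0.426  0.0149 0.1174] jaw -93.0 J7 -1.30 z-tilt -1.0000
(0.428, 0.0137, 0.12, 86.8) -> [ 2.1  1.1 -2.6] turn 0.003
(0.428, 0.0137, 0.0035, 86.8) -> [  2.1   1.1 113.9] turn 0.003
[[316.09164351 142.11082959]
 [316.82336835 256.98894433]
 [313.32795134 348.57420115]
 [ 87.05502213 250.36876596]
 [591.46434182 250.85749038]]
```

View pics/w3.png

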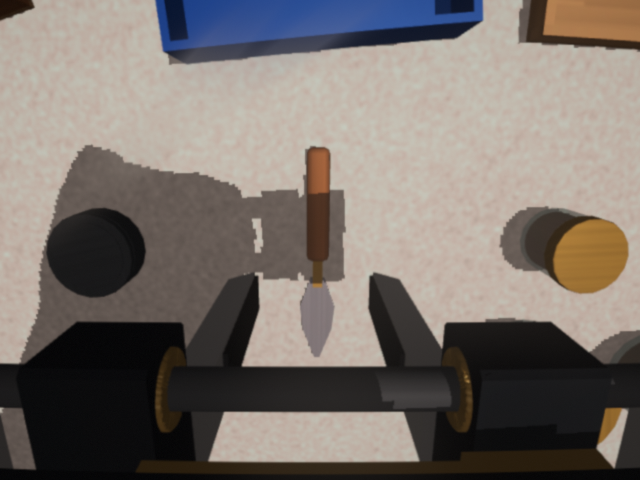

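The knife runs from (318,149) to its tip at (317,356). Both wrist views, taken with opposite yaw, put things about 5 mm lower in x than the top camera does, so I'll correct for that.

Scaled: 114 mm is 0.1425, 1.5 mm is 0.0019.

Request:
jog_arm:
  series: "50 0 0.0019 0.075 0;50 0 0.0019 0.125 0;50 0 0.0019 0.1425 0;50 0 0.0019 0.1425 0;0 0 0.0019 0.1425 0;0 0 0.0019 0.1425 0;0 0 0.0019 0.1425 0;0 0 0.0019 0.1425 0;0 0 0.0019 0.1425 0;0 0 0.0019 0.075 0;0 0 0.0019 0.0063 0;0 0 0.0019 0.0063 0"

```text
time_s: 8.75
eef_pos: [0.4275, 0.0144, 0.1149]
tcp_rot: [-0.001, 1.0, -0.027, 0.002]
wrist_force: [-0.3, 0.4, -0.8]
opening: 0.0159
grip_force: 25.0
```

```bash
python3 - <<'E'
from h import *
a=np.radians(-4.7);c=np.array([.6125,-.258]);ex=np.array([np.cos(a),np.sin(a)]);ey=np.array([-ex[1],ex[0]])
p=np.round(c-.034*ex+.022*ey,4)
go((*p,.11,-4.7,1),(*p,.0105,-4.7,1))
E
```

```text
t 8.75 tcp [0.4275 0.0144 0.1149] jaw -93.1 J7 -1.28 z-tilt -1.0000
(np.float64(0.5804), np.float64(-0.2333), 0.11, -4.7, 1) -> [166.2 239.    5. ] turn -1.543
(np.float64(0.5804), np.float64(-0.2333), 0.0105, -4.7, 1) -> [165.8 239.3 104.5] turn -1.543
```

Scaled: 239 mm is 0.2988, 166 mm is 0.2075, -1.543 rad is -0.2456.

Request:
jog_arm:
  series: "0 0.2075 0.2988 0.0063 -0.2456;0 0.2075 0.2988 0.0063 -0.2456;0 0.2075 0.2988 0.0063 -0.2456;0 0.2075 0.2988 0.0063 -0.2456;0 0.2075 0.2988 0.0063 -0.2456;0 0.2075 0.2988 0.0063 -0.2456;0 0.2075 0.2988 0.0063 -0.2456;0 0.2075 0.2988 0.0063 -0.2456;0 0.2075 0.2988 0.0063 -0.2456;0 0.2075 0.2988 0.0063 -0.2456;0 0.2075 0.2988 0.0063 -0.2456;0 0.2075 0.2988 0.0063 -0.2456"

```text
time_s: 10.25
eef_pos: [0.5781, -0.2343, 0.1071]
tcp_rot: [-0.0, 0.737, 0.676, -0.0]
wrist_force: [0.6, -0.4, -0.9]
opening: 0.0155
grip_force: 25.0
```

```bash
python3 - <<'E'
from h import *
go((.5804,-.2333,.0105,-4.7,1))
shot("wrist","w4")
E
```

```text
t 10.25 tcp [ 0.5781 -0.2343  0.1071] jaw -5.0 J7 0.53 z-tilt -1.0000
(0.5804, -0.2333, 0.0105, -4.7, 1) -> [ 1.2  2.2 96.6] turn -0.004
```

View pics/w4.png

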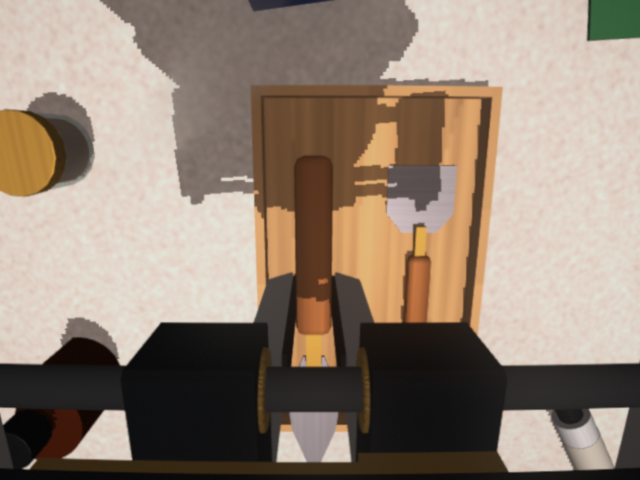

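The scraper lies flat in the tray at about (420,270), and the knife (x≈314) is clear of it. I lower the knife, release it, and go on to the tin.

Scaled: 96.5 mm is 0.1206, 88 mm is 0.11.

Request:
jog_arm:
  series: "0 0.0013 0.0025 0.075 0;0 0.0013 0.0025 0.11 0;0 0.0013 0.0025 0.1206 0;0 0.0013 0.0025 0.1206 0;0 0.0013 0.0025 0.1206 0;36 0.0013 0.0025 0.1206 0;36 0.0013 0.0025 0.1206 0;36 0.0013 0.0025 0.1206 0;36 0.0013 0.0025 0.0625 0;36 0.0013 0.0025 -0.0125 0;36 0.0013 0.0025 -0.0125 0"

```text
time_s: 11.68
eef_pos: [0.5824, -0.2346, 0.1219]
tcp_rot: [0.003, 0.736, 0.677, 0.002]
wrist_force: [1.0, -0.1, -0.6]
opening: 0.0357
grip_force: 0.0
```

```bash
python3 - <<'E'
from h import *
go((.4205,.167,.12,-5),(.4205,.167,.006,-5))
E
```

```text
t 11.68 tcp [ 0.5824 -0.2346  0.1219] jaw -4.8 J7 0.53 z-tilt -1.0000
(0.4205, 0.167, 0.12, -5) -> [ 3.866e+02 -1.951e+02  2.000e-01] turn 0.003
(0.4205, 0.167, 0.006, -5) -> [ 386.8 -195.8  114.2] turn 0.003
```

Scaled: 387 mm is 0.4838, -195 mm is -0.2438.

Request:
jog_arm:
  series: "94 0.4838 -0.2438 0 0;94 0.4838 -0.2438 0 0;94 0.4838 -0.2438 0 0;94 0.4838 -0.2438 0 0;94 0.4838 -0.2438 0 0;94 0.4838 -0.2438 0 0;94 0.4838 -0.2438 0 0;94 0.4838 -0.2438 0 0;94 0.4838 -0.2438 0 0;94 0.4838 -0.2438 0 0;94 0.4838 -0.2438 0 0"

```text
time_s: 13.05
eef_pos: [0.4188, 0.1675, 0.1174]
tcp_rot: [0.0, 0.737, 0.676, -0.0]
wrist_force: [-1.4, -0.5, 0.3]
opening: 0.0944
grip_force: 0.0
```

```bash
python3 - <<'E'
from h import *
go((.4205,.167,.006,-5))
P,im=shot("wrist","w5");print(w2p(P,[(.4205,.167,.026)]))
t=np.linspace(0,6.28,60);q=w2p(P,np.c_[.4205+.03*np.cos(t),.167+.03*np.sin(t),0*t+.026])
im=np.clip(im*1.6,0,255).astype(np.uint8);cv2.polylines(im,[q.astype(np.int32)],True,(0,0,255),1);cv2.imwrite("pics/w5b.png",im)
E
```

```text
t 13.05 tcp [0.4188 0.1675 0.1174] jaw -4.9 J7 -0.38 z-tilt -1.0000
(0.4205, 0.167, 0.006, -5) -> [ -0.3   1.7 111.4] turn 0.001
[[318.53225795 242.06843435]]
```

View pics/w5b.png

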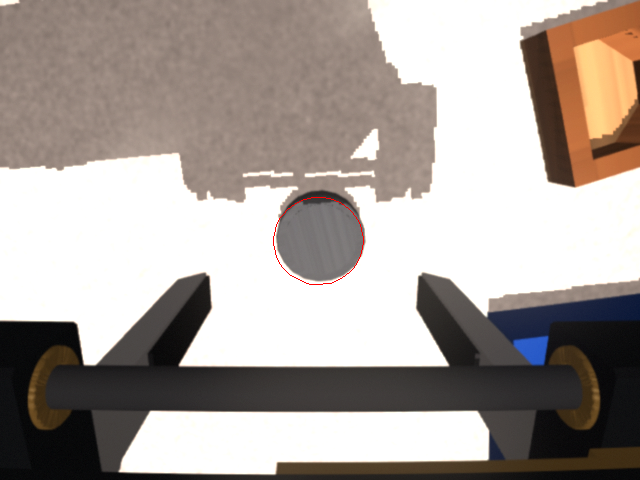

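The tin's top face, centre (320,240), matches the predicted circle, so I grasp it here.

Scaled: 111 mm is 0.1388, 100 mm is 0.125.

Request:
jog_arm:
  series: "94 -0.0013 0.0025 0.075 0;94 -0.0013 0.0025 0.125 0;94 -0.0013 0.0025 0.1388 0;94 -0.0013 0.0025 0.1388 0;0 -0.0013 0.0025 0.1388 0;0 -0.0013 0.0025 0.1388 0;0 -0.0013 0.0025 0.1388 0;0 -0.0013 0.0025 0.1388 0;0 -0.0013 0.0025 0.1388 0;0 -0.0013 0.0025 0.075 0;0 -0.0013 0.0025 0 0;0 -0.0013 0.0025 0 0"

```text
time_s: 14.6
eef_pos: [0.4221, 0.1682, 0.1209]
tcp_rot: [0.0, 0.736, 0.677, 0.003]
wrist_force: [-0.3, -0.3, -1.5]
opening: 0.0594
grip_force: 25.0
```

```bash
python3 - <<'E'
from h import *
a=np.radians(1.6);c=np.array([.617,.006]);ey=np.array([-np.sin(a),np.cos(a)])
p=np.round(c+.040*ey,4)
go((*p,.115,1.6,1),(*p,.012,1.6,1))
E
```

```text
t 14.60 tcp [0.4221 0.1682 0.1209] jaw -4.8 J7 -0.36 z-tilt -1.0000
(np.float64(0.6159), np.float64(0.046), 0.115, 1.6, 1) -> [-105.5  203.3    6.3] turn -0.112
(np.float64(0.6159), np.float64(0.046), 0.012, 1.6, 1) -> [-106.   202.9  109.3] turn -0.112
```

Scaled: 203 mm is 0.2538, -106 mm is -0.1325, -0.112 rad is -0.0178.

Request:
jog_arm:
  series: "0 -0.1325 0.2538 0.0038 -0.0178;0 -0.1325 0.2538 0.0038 -0.0178;0 -0.1325 0.2538 0.0038 -0.0178;0 -0.1325 0.2538 0.0038 -0.0178;0 -0.1325 0.2538 0.0038 -0.0178;0 -0.1325 0.2538 0.0038 -0.0178;0 -0.1325 0.2538 0.0038 -0.0178"

```text
time_s: 15.48
eef_pos: [0.613, 0.0455, 0.1142]
tcp_rot: [-0.0, 0.697, 0.717, -0.0]
wrist_force: [-0.6, 0.2, -1.4]
opening: 0.0595
grip_force: 25.0
```

```bash
python3 - <<'E'
from h import *
go((.616,.046,.012,1.6,1))
P,im=shot("wrist","w6");im=np.clip(im*1.6,0,255).astype(np.uint8);cv2.imwrite("pics/w6.png",im)
print(w2p(P,[(.6876-.003,.0974,.045),(.5468-.003,.093,.045)]))
E
```

```text
t 15.47 tcp [0.613  0.0455 0.1142] jaw 1.7 J7 0.16 z-tilt -1.0000
(0.616, 0.046, 0.012, 1.6, 1) -> [  0.3   3.1 102.2] turn 0.001
[[440.40235094 169.81716212]
 [201.45990672 169.97022506]]
```

View pics/w6.png

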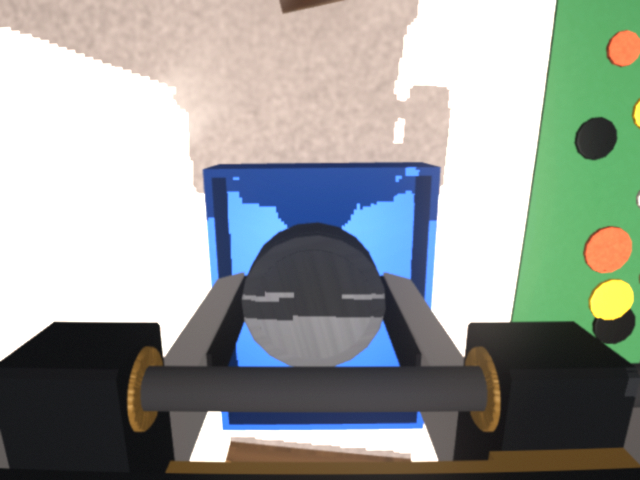

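The tin is held level over the bin, whose far corners at (206,168) and (438,165) match the prediction. I lower it.

Scaled: 102 mm is 0.1275, 90 mm is 0.1125.

Request:
jog_arm:
  series: "0 0 0.0038 0.075 0;0 0 0.0038 0.1125 0;0 0 0.0038 0.1275 0;0 0 0.0038 0.1275 0;0 0 0.0038 0.1275 0;78 0 0.0038 0.1275 0;78 0 0.0038 0.1275 0;78 0 0.0038 0.1275 0;78 0 0.0038 0.0625 0;78 0 0.0038 -0.0125 0;78 0 0.0038 -0.0125 0"

```text
time_s: 16.9
eef_pos: [0.6191, 0.0446, 0.129]
tcp_rot: [0.002, 0.697, 0.717, 0.003]
wrist_force: [0.6, -0.4, -0.4]
opening: 0.0777
grip_force: 0.0
```

```bash
python3 - <<'E'
from h import *
go((.4097,-.160,.13,90),(.4097,-.160,.012,90))
E
```

```text
t 16.90 tcp [0.6191 0.0446 0.129 ] jaw 1.6 J7 0.16 z-tilt -1.0000
(0.4097, -0.16, 0.13, 90) -> [-198.7 -215.    -2.7] turn -1.543
(0.4097, -0.16, 0.012, 90) -> [-198.8 -215.8  115.3] turn -1.543
```

Scaled: -215 mm is -0.2688, -199 mm is -0.2488, -1.543 rad is -0.2456.

Request:
jog_arm:
  series: "90 -0.2488 -0.2688 -0.0038 -0.2456;90 -0.2488 -0.2688 -0.0038 -0.2456;90 -0.2488 -0.2688 -0.0038 -0.2456;90 -0.2488 -0.2688 -0.0038 -0.2456;90 -0.2488 -0.2688 -0.0038 -0.2456;90 -0.2488 -0.2688 -0.0038 -0.2456;90 -0.2488 -0.2688 -0.0038 -0.2456;90 -0.2488 -0.2688 -0.0038 -0.2456;90 -0.2488 -0.2688 -0.0038 -0.2456;90 -0.2488 -0.2688 -0.0038 -0.2456;90 -0.2488 -0.2688 -0.0038 -0.2456;90 -0.2488 -0.2688 -0.0038 -0.2456"

```text
time_s: 18.4
eef_pos: [0.4074, -0.1603, 0.1274]
tcp_rot: [-0.0, 0.0, 1.0, -0.0]
wrist_force: [0.5, -0.2, -0.4]
opening: 0.0901
grip_force: 0.0
```

```bash
python3 - <<'E'
from h import *
go((.4097,-.16,.012,90))
P,im=shot("wrist","w7")
t=np.linspace(0,6.28,60);q=w2p(P,np.c_[.4097+.025*np.cos(t),-.160+.025*np.sin(t),0*t+.048])
im=np.clip(im*1.4,0,255).astype(np.uint8);cv2.polylines(im,[q.astype(np.int32)],True,(0,0,255),1);cv2.imwrite("pics/w7.png",im)
E
```

```text
t 18.40 tcp [ 0.4074 -0.1603  0.1274] jaw 90.0 J7 1.97 z-tilt -1.0000
(0.4097, -0.16, 0.012, 90) -> [ -2.3   0.3 115.4] turn -0.000
```

View pics/w7.png

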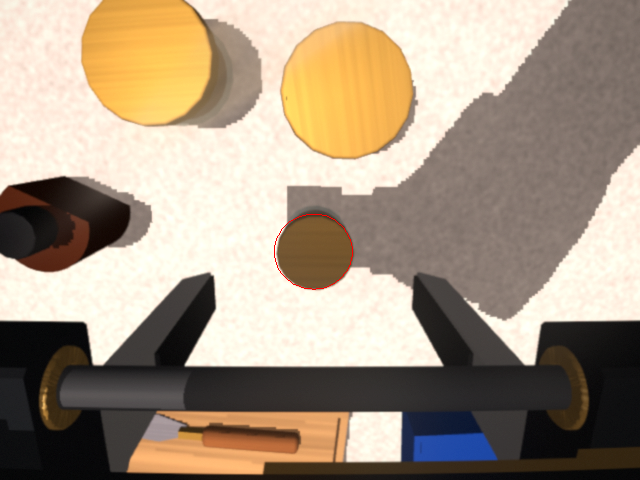

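The jar, centred at (314,251), fits the circle exactly, and the fingers are clear of the big jars.

Scaled: 115 mm is 0.1438, 100 mm is 0.125.

Request:
jog_arm:
  series: "90 -0.0025 0 0.075 0;90 -0.0025 0 0.125 0;90 -0.0025 0 0.1438 0;90 -0.0025 0 0.1438 0;0 -0.0025 0 0.1438 0;0 -0.0025 0 0.1438 0;0 -0.0025 0 0.1438 0;0 -0.0025 0 0.1438 0;0 -0.0025 0 0.1438 0;0 -0.0025 0 0.075 0;0 -0.0025 0 0 0;0 -0.0025 0 0 0"

```text
time_s: 19.95
eef_pos: [0.4114, -0.1608, 0.131]
tcp_rot: [0.003, -0.0, 1.0, -0.0]
wrist_force: [-1.0, 0.6, -2.7]
opening: 0.049
grip_force: 25.0
```

```bash
python3 - <<'E'
from h import *
a=np.radians(1.6);c=np.array([.617,.006]);ey=np.array([-np.sin(a),np.cos(a)])
p=np.round(c-.040*ey,4);print(p)
go((*p,.13,1.6,1))
E
```

```text
[ 0.6181 -0.034 ]
t 19.95 tcp [ 0.4114 -0.1608  0.131 ] jaw 90.0 J7 1.98 z-tilt -1.0000
(np.float64(0.6181), np.float64(-0.034), 0.13, 1.6, 1) -> [-206.7  126.8    2.2] turn 1.543
```

Scaled: -207 mm is -0.2588, 127 mm is 0.1588, 1.543 rad is 0.2456.

Request:
jog_arm:
  series: "0 -0.2588 0.1588 0 0.2456;0 -0.2588 0.1588 0 0.2456;0 -0.2588 0.1588 0 0.2456;0 -0.2588 0.1588 0 0.2456;0 -0.2588 0.1588 0 0.2456;0 -0.2588 0.1588 0 0.2456;0 -0.2588 0.1588 0 0.2456;0 -0.2588 0.1588 0 0.2456;0 -0.2588 0.1588 0 0.2456;0 -0.2588 0.1588 0 0.2456;0 -0.2588 0.1588 0 0.2456;0 -0.2588 0.1588 0 0.2456"

```text
time_s: 21.45
eef_pos: [0.6164, -0.0334, 0.1275]
tcp_rot: [-0.0, 0.697, 0.717, 0.0]
wrist_force: [1.0, -1.5, -0.3]
opening: 0.0495
grip_force: 25.0
```

```bash
python3 - <<'E'
from h import *
go((.618,-.034,.0175,1.6,1))
E
```

```text
t 21.45 tcp [ 0.6164 -0.0334  0.1275] jaw 1.7 J7 0.34 z-tilt -1.0000
(0.618, -0.034, 0.0175, 1.6, 1) -> [ -0.7   1.6 110. ] turn 0.001
```

Scaled: 110 mm is 0.1375, 1.5 mm is 0.0019.

Request:
jog_arm:
  series: "0 0 0.0019 0.075 0;0 0 0.0019 0.125 0;0 0 0.0019 0.1375 0;0 0 0.0019 0.1375 0;0 0 0.0019 0.1375 0;70 0 0.0019 0.1375 0;70 0 0.0019 0.1375 0;70 0 0.0019 0.1375 0;70 0 0.0019 0.0625 0;70 0 0.0019 -0.0125 0;70 0 0.0019 -0.0625 0;70 0 0.0019 -0.0625 0"

```text
time_s: 22.95
eef_pos: [0.6193, -0.0333, 0.1806]
tcp_rot: [0.002, 0.697, 0.717, 0.002]
wrist_force: [0.2, 0.3, 0.1]
opening: 0.0701
grip_force: 0.0
```

```bash
python3 - <<'E'
from h import *
go((.389,-.3264,.18,-40),(.389,-.3264,.18,-70))
E
```

```text
t 22.95 tcp [ 0.6193 -0.0333  0.1806] jaw 1.6 J7 0.31 z-tilt -1.0000
(0.389, -0.3264, 0.18, -40) -> [-286.5 -238.5   -0.7] turn 0.726
(0.389, -0.3264, 0.18, -70) -> [-286.5 -238.5   -0.7] turn 1.250
```

Scaled: -286 mm is -0.3575, -238 mm is -0.2975, 0.726 rad is 0.1155.

Request:
jog_arm:
  series: "70 -0.3575 -0.2975 0 0.1155;70 -0.3575 -0.2975 0 0.1155;70 -0.3575 -0.2975 0 0.1155;70 -0.3575 -0.2975 0 0.1155;70 -0.3575 -0.2975 0 0.1155;70 -0.3575 -0.2975 0 0.1155;70 -0.3575 -0.2975 0 0.1155;70 -0.3575 -0.2975 0 0.1155;70 -0.3575 -0.2975 0 0.1155;70 -0.3575 -0.2975 0 0.1155;70 -0.3575 -0.2975 0 0.1155"

```text
time_s: 24.32
eef_pos: [0.3884, -0.3253, 0.1774]
tcp_rot: [-0.0, 0.906, 0.423, -0.0]
wrist_force: [-0.9, 0.1, 0.3]
opening: 0.0696
grip_force: 0.0
```

```bash
python3 - <<'E'
from h import *
go((.389,-.3264,.063,-40))
P,im=shot("wrist","w8")
t=np.linspace(0,6.28,60);a=np.radians(-40)
b=[(u,v) for u,v in zip(.03*np.cos(t),.03*np.sin(t)) if u>-.015]
b=np.array([(u,v) for u,v in zip(.03*np.cos(t-np.pi),.03*np.sin(t-np.pi)) if u>-.015])
X=np.c_[.389+b[:,0]*np.cos(a)-b[:,1]*np.sin(a),-.3264+b[:,0]*np.sin(a)+b[:,1]*np.cos(a),.06+0*b[:,0]]
im=np.clip(im*1.8,0,255).astype(np.uint8)
for X in(X,np.c_[.389+.014*np.cos(t),-.3264+.014*np.sin(t),0*t+.087]):cv2.polylines(im,[w2p(P,X).astype(np.int32)],True,(0,255,0),1)
cv2.imwrite("pics/w8.png",im)
E
```

```text
t 24.32 tcp [ 0.3884 -0.3253  0.1774] jaw -39.9 J7 0.27 z-tilt -1.0000
(0.389, -0.3264, 0.063, -40) -> [ -0.4   1.2 114.4] turn 0.001
```

View pics/w8.png

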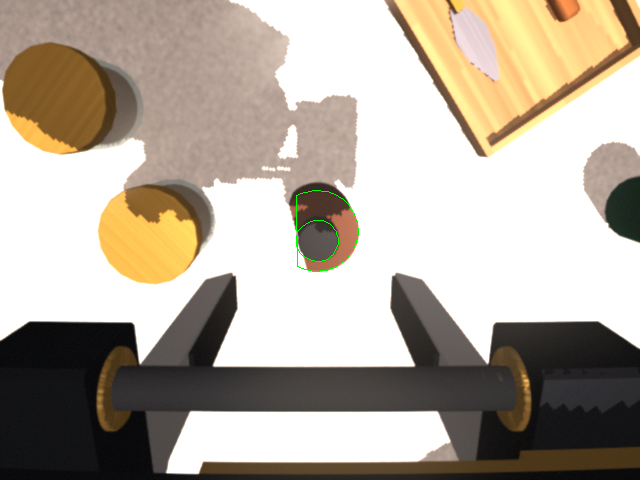

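The cap, centre (318,240), matches. The flat's left edge looks slightly rotated against my -40° outline, so I'll fit it in code.

```bash
python3 - <<'E'
from h import *
P=imaging.camera_params("wrist");im=imaging.snapshot("wrist").astype(int)
b=im.sum(2)
pts=[]
for r in range(186,278,4):
    k=[c for c in range(275,365) if b[r,c]<300]
    print(r,min(k),max(k),im[r,min(k)+3]) if k else 0
    if k and 214<=r<=262:pts.append((min(k),r))
W=p2w(P,np.array(pts),.06);v=np.polyfit(W[:,1],W[:,0],1);print(W[[0,-1]])
d=W[0]-W[-1];print("edge dir",np.degrees(np.arctan2(d[1],d[0])), "fit",np.degrees(np.arctan2(1,v[0])))
E
```

```text
186 286 345 [105  94  87]
190 286 339 [98 88 82]
194 285 343 [106  95  89]
198 286 346 [96 85 79]
202 287 348 [44 31 27]
206 290 350 [75 46 34]
210 291 351 [97 58 42]
214 292 353 [90 53 40]
218 293 355 [45 31 25]
222 294 356 [44 30 25]
226 295 357 [45 31 26]
230 296 357 [37 28 25]
234 297 357 [40 36 34]
238 298 357 [48 43 42]
242 298 356 [48 44 42]
246 299 355 [48 43 42]
250 300 353 [47 44 42]
254 303 350 [47 43 42]
258 304 347 [70 47 39]
262 305 342 [96 59 43]
266 307 336 [96 59 44]
270 310 324 [106  73  59]
[[ 0.38357187 -0.30488573  0.06      ]
 [ 0.36747481 -0.33844738  0.06      ]]
edge dir 64.37639636955119 fit 64.00725059907519
```

The flat edge fits at 64°, so the bottle's yaw is about -26°. The axis-to-flat distance comes out at 14.2 mm, which fits the given 15. I grip the cap.

Scaled: 114 mm is 0.1425, 100 mm is 0.125.

Request:
jog_arm:
  series: "70 0 0.0013 0.075 0;70 0 0.0013 0.125 0;70 0 0.0013 0.1425 0;70 0 0.0013 0.1425 0;0 0 0.0013 0.1425 0;0 0 0.0013 0.1425 0;0 0 0.0013 0.1425 0;0 0 0.0013 0.1425 0;0 0 0.0013 0.1425 0"
  squeeze: 30

```text
time_s: 25.55
eef_pos: [0.3888, -0.3264, 0.0636]
tcp_rot: [0.0, 0.906, 0.423, 0.0]
wrist_force: [1.0, -0.7, 0.8]
opening: 0.0272
grip_force: 30.0
```

```bash
python3 - <<'E'
from h import *
go((.545,.17,.16,-1,1),(.612,.248,.16,-1,1))
s=ctrl.sense();print(s["opening"],s["grip_force"])
E
```

```text
t 25.55 tcp [ 0.3888 -0.3264  0.0636] jaw -40.0 J7 0.42 z-tilt -1.0000
(0.545, 0.17, 0.16, -1, 1) -> [ 480.7 -199.4  -96.5] turn -0.681
(0.612, 0.248, 0.16, -1, 1) -> [ 583.5 -198.2  -96.5] turn -0.681
0.02721688900542593 30.000478327274323
```

Scaled: 508 mm is 0.635, -135 mm is -0.1688, -0.681 rad is -0.1084.

Request:
jog_arm:
  series: "0 0 0 -0.075 0;0 0.0625 -0.025 -0.1263 -0.0159;0 0.635 -0.1688 -0.1263 -0.1084;0 0.635 -0.1688 -0.1263 -0.1084;0 0.635 -0.1688 -0.1263 -0.1084;0 0.635 -0.1688 -0.1263 -0.1084;0 0.635 -0.1688 -0.1263 -0.1084;0 0.635 -0.1688 -0.1263 -0.1084;0 0.635 -0.1688 -0.1263 -0.1084;0 0.635 -0.1688 -0.1263 -0.1084;0 0.635 -0.1688 -0.1263 -0.1084;0 0.635 -0.1688 -0.1263 -0.1084"

```text
time_s: 27.05
eef_pos: [0.6115, 0.1487, 0.1641]
tcp_rot: [0.0, 0.713, 0.701, -0.001]
wrist_force: [0.5, -1.8, -2.0]
opening: 0.0275
grip_force: 30.0
```

Request:
jog_arm:
  series: "0 0 0 0 0;0 0 0 0 0;0 0 0 0 0;0 0 0 0 0"

```text
time_s: 27.55
eef_pos: [0.6118, 0.1494, 0.1645]
tcp_rot: [0.0, 0.713, 0.701, 0.0]
wrist_force: [0.2, 0.5, -1.0]
opening: 0.0275
grip_force: 30.0
```

```bash
python3 - <<'E'
from h import *
go((.612,.248,.16,-1,1))
P,im=shot("wrist","w9")
c=np.array([.6115,.2475]);a=np.radians(13)
def L(pts,z):
    p=np.array(pts)/1000;return np.c_[c[0]+p[:,0]*np.cos(a)-p[:,1]*np.sin(a),c[1]+p[:,0]*np.sin(a)+p[:,1]*np.cos(a),0*p[:,0]+z]
k=35*np.tan(np.pi/8)
bay=[(-20,-35),(k,-35),(35,-k),(35,k),(k,35),(-20,35)]
im=np.clip(im*1.5,0,255).astype(np.uint8)
big=cv2.resize(im,None,fx=1.25,fy=1.25)
for X in(L([(-34,-49),(49,-49),(49,49),(-34,49)],.033),L(bay,.033)):
    q=w2p(P,X);print(np.round(q).tolist());cv2.polylines(big,[(q*1.25).astype(np.int32)],True,(0,255,0),1)
cv2.imwrite("pics/w9.png",big)
E
```

```text
t 27.55 tcp [0.6118 0.1494 0.1645] jaw -1.0 J7 -0.02 z-tilt -1.0000
(0.612, 0.248, 0.16, -1, 1) -> [98.5 -1.5  4.5] turn 0.000
[[284.0, 173.0], [395.0, 145.0], [366.0, 2.0], [248.0, 34.0]]
[[298.0, 149.0], [344.0, 137.0], [366.0, 102.0], [357.0, 60.0], [321.0, 37.0], [273.0, 49.0]]
```

View pics/w9.png

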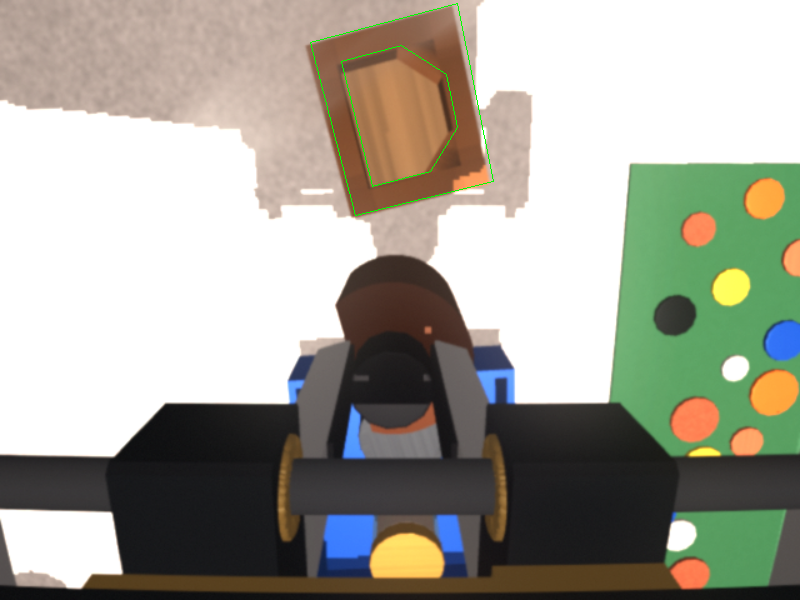

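The holder's outline matches (.6115, .2475) with yaw 13° within about 1 mm: bay corners near (345,62) and (371,186), outer corner at (457,4). The bottle's flat runs parallel to the flat wall. I go above the bay.

Scaled: 98 mm is 0.1225, -2.5 mm is -0.0031.

Request:
jog_arm:
  series: "0 0.0625 -0.0019 0.025 0;0 0.1225 -0.0031 0.055 0;0 0.1225 -0.0031 0.055 0;0 0.1225 -0.0031 0.055 0;0 0.1225 -0.0031 0.055 0;0 0.1225 -0.0031 0.055 0;0 0.1225 -0.0031 0.055 0"

```text
time_s: 28.48
eef_pos: [0.6112, 0.2472, 0.1208]
tcp_rot: [0.0, 0.713, 0.701, 0.0]
wrist_force: [0.1, 0.1, -2.3]
opening: 0.0274
grip_force: 30.0
```

```bash
python3 - <<'E'
from h import *
go((.611,.2475,.0686,-1,1))
E
```

```text
t 28.48 tcp [0.6112 0.2472 0.1208] jaw -1.0 J7 -0.15 z-tilt -1.0000
(0.611, 0.2475, 0.0686, -1, 1) -> [ 0.3 -0.2 52.2] turn -0.000
```

Scaled: 51.5 mm is 0.0644, 49 mm is 0.0613.

Request:
jog_arm:
  series: "0 0 0 0.025 0;0 0 0 0.0375 0;0 0 0 0.0475 0;0 0 0 0.0563 0;0 0 0 0.0613 0;0 0 0 0.0644 0;0 0 0 0.0644 0;0 0 0 0.0644 0"

```text
time_s: 29.48
eef_pos: [0.6111, 0.2476, 0.0692]
tcp_rot: [0.0, 0.713, 0.701, 0.0]
wrist_force: [-0.0, 0.6, -2.5]
opening: 0.0273
grip_force: 30.0
```

Scaled: -130 mm is -0.1625, -120 mm is -0.15.

Request:
jog_arm:
  series: "0 0 0 0.0008 0;0 0 0 0.0008 0;60 0 0 0.0008 0;60 0 0 0.0008 0;60 0 0 0.0008 0;60 0 0 -0.0625 0;60 0 0 -0.1375 0;60 -0.075 0 -0.1625 0;60 -0.15 0 -0.1625 0;60 -0.15 0 -0.1625 0;60 -0.15 0 -0.1625 0"

```text
time_s: 30.85
eef_pos: [0.6089, 0.1281, 0.199]
tcp_rot: [-0.0, 0.713, 0.701, 0.0]
wrist_force: [-0.1, 0.9, 0.7]
opening: 0.0603
grip_force: 0.0
```

```bash
python3 - <<'E'
from h import *
go()
Pw,w=shot("wrist","w10");P,t=shot("top","top1")
b=cv2.resize(t[135:225,195:480],None,fx=2.8,fy=2.8,interpolation=cv2.INTER_CUBIC)
w2=cv2.resize(w[0:480,:],None,fx=.68,fy=.68)
o=np.zeros((600,800,3),np.uint8);o[:b.shape[0],:b.shape[1]]=b[:600,:800];h=min(600-b.shape[0],w2.shape[0]);o[b.shape[0]:b.shape[0]+h,:w2.shape[1]]=w2[:h]
cv2.imwrite("pics/final.png",np.clip(o*1.5,0,255).astype(np.uint8))
E
```

```text
t 30.85 tcp [0.6089 0.1281 0.199 ] jaw -1.0 J7 -0.01 z-tilt -1.0000
```

View pics/final.png

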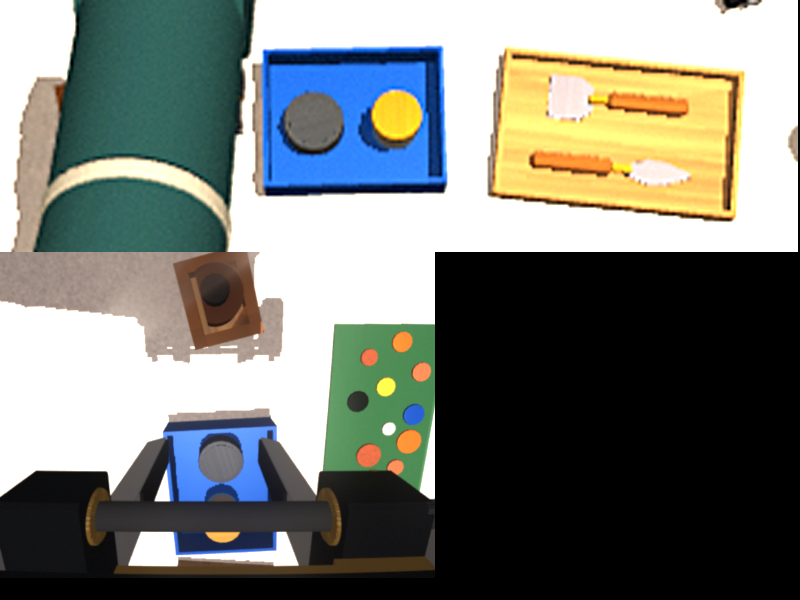

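The tin (314,122) and jar (396,115) stand in the bin. The scraper and knife lie flat and apart in the tray, and the bottle sits in the bay around (217,293). All is well, so I hand the job in.

```bash
python3 -c "
from workcell import ctrl
print(ctrl.sign_off())"
```

```text
the job is handed in; nothing more can be done
None
```

The job is handed in after about 31 s of robot time: the last pictures show the knife and scraper in the tray, the jar and tin in the bin, and the bottle in its bay. No verdict came back.

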